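Poise the light probe over a ring stone

TASK

Take the orange-handled light probe out of the tool block and lower its steel rod through the white guide bush of the inspection stand, without probe or gripper touching the stand, bush, ring or stone. Stop with the rod upright and centred in the bore, its tip about 6 mm above the red stone, and finish there: the gripper keeps holding the probe still and never lets go. Leave the other handpieces, the jar and the dish where they are.

Things in the scene. Friction and masses are not known exactly. Their poses are not given: they have to be found in the camera images.
- probe: light probe, loose, about 80 g, standing upright in one of the three holes of the tool block: round orange handle 22 mm in diameter and 60 mm tall with a black band near its foot, below it a straight steel rod 6 mm in diameter and 60 mm long. Origin on the axis at the centre of the handle's underside (which rests on the block's top); +z up along the handle
- probe_tip (a point): lower end of the probe's rod, on its axis, 60 mm below the probe's origin
- probe_grip (a point): point on the axis of the probe's handle, 34 mm above its origin, a good height for the TCP when gripping from above
- block: fixed pale wooden tool block, 50 mm (x) by 210 mm (y) by 70 mm tall; origin under its centre, z up. Three through holes 12 mm in diameter in a row along its y axis, at y = -70, 0 and +70 mm; each holds one handpiece, in any order. Gripping with the fingers closing along the block's x axis keeps them clear of the neighbours
- guide: fixed inspection stand; origin on the table, on the vertical bore axis, z up. Black base plate 120 mm (x) by 150 mm (y from -55 to +95 mm), 8 mm thick; steel column 18 mm thick at y = +75 mm with a black clamp knob; a black arm leads from it to the white square guide bush. Nothing of the stand is above 112 mm; it carries the ring and stone
- bore (a point): centre of the bore mouth on the top face of the white guide bush (52 by 52 mm, 12 mm thick, from 88 to 100 mm above the table). The bore, 18 mm in diameter, runs straight down through the bush from here
- stone (a point): top of the red stone (10 mm across) of a gold ring held upright in brass jaws on a small lift inside the stand, exactly on the bore axis; the lift is set anew each time, so this point is 58 to 73 mm above the table, 27 to 42 mm below the bush's top face. The lift is stiff and stays as set
- graver: graver with a dark brown pear-shaped wooden handle, up to 26 mm in diameter, 46 mm tall. Stands in the tool block like the probe (same steel rod, 6 mm by 60 mm, below); origin at the centre of the handle's underside; leave alone
- burnisher: burnisher with a blue handle, 18 mm in diameter, 50 mm tall, with a steel band. Stands in the tool block like the probe (same steel rod, 6 mm by 60 mm, below); origin at the centre of the handle's underside; leave alone
- jar: loose small amber glass jar with steel lid, 48 mm across, 55 mm tall; origin under its centre; leave alone
- dish: loose white ceramic dish, 70 mm across, 22 mm high; origin under its centre; leave alone
There are look-alikes about, which are no part of the job. Several things have the shape of the guide; the one meant has the colours described above.

How it is judged:
By the outcome, as a careful person would: the job done as asked, in the order asked, and still so for the second after the job is handed in, while the arm keeps its last pose, push and grip.
It also fails if it takes over 35 s, if anything falls off the work surface, if the arm or the gripper's body presses on something with over 40 N, if the wrist force passes 120 N, or if a joint passes its speed limit or range.

ROBOT

A 6-joint arm with a two-finger parallel gripper is mounted at the origin on the work surface. World frame = base frame: x ahead of the robot, y to its left, z up, the work surface at z = 0. Lengths are in mm, angles in rad, forces in N, time in s.
With the tool pointing down it reaches from about 400 to 925 mm from the base axis. Payload 12.5 kg.
Tool frame: the origin (TCP) lies between the finger pads, 19 mm behind the fingertips; this is the grasp point; z points along the fingers, y is the line along which they close (so a half turn about z gives the same grasp; the last joint's range is limited). The gripper opens to 95 mm and grips with 3 to 60 N. Pads are 20 mm wide; open, the fingers measure 119 mm over their backs; the gripper's body (75 mm by 180 mm) begins 59 mm behind the grasp point.
Start: joints at [1.154, 0.491, 1.559, -0, 1.092, -0.106], TCP at [191.12, 595.078, 233.461] pointing down, gripper open.
Joint ranges: [-3.1, 3.1], [-0.84, 2.19], [0.05, 2.79], [-1.13, 4.28], [0.06, 2.93], [-2.69, 2.69]. Speed limits (rad/s): [2.22, 2.22, 2.79, 3.14, 3.14, 3.14].

INTERFACE

Orientations are given as [roll, pitch, yaw] about the fixed x, y, z axes, in that order (R = Rz(yaw) Ry(pitch) Rx(roll)).
In Python, from cell import state, read_camera, camera_info, job_done gives the robot as it stands.
- The arm moves only by the shell command python3 -m handwheel 'ROWS'. ROWS is a JSON list of rows, 1 to 5 of them, each of 5 numbers: dx, dy, dz in mm, then a turn about the tool's z in rad, then the opening from 0.0 (shut) to 1.0 (fully open); each row is the pose to reach, as a shift and turn from the pose commanded when the command began, along the tool's axes at that moment; what a row does not reach only later rows make up. A row lasts 1/12 s, in which the tool goes at most 41.7 mm and 0.125 rad, less where a joint would pass 70% of its speed; a pose out of reach is approached as far as the arm can. The fingers move at their own pace and stop on an object; the grip force is fixed at half the most. Time passes only in rows, so rows that do not move let the fingers close. It prints the time, the measured TCP pose, the force, the opening and the grip force at its end.
- state(): the state, without advancing time (a new reading comes with each control period).
- read_camera(name): name is "scene" or "top" or "wrist"; returns (picture, depth): 384x512x3 uint8, red, green, blue; 384x512 float32, mm along the optical axis (not along the pixel's ray), 0 where there is no reading.
- camera_info(name): a dict with "vertical_fov" (degrees; the focal length in pixels is half the picture's height over the tangent of half this angle, whatever the lens; pixels are square), "cx", "cy" (the principal point, pixels), "origin" and "attitude" of the camera in the world. Camera axes: x right, y down, z forward; pixel columns grow to the right and rows downward; lengths in mm; the calibration is good to about 2 mm. A picture is of the moment at which its call begins: read the wrist's pose just before it. camera_info takes no time and is no camera call; for the wrist camera it gives the pose at the moment of the call.
- job_done(): hands the job in; it is judged then, once.
The state is a dict: "t": time; "joints": joint angles; "qvel": joint speeds; "tau": joint torques, N m; "eef_pos": TCP position; "tcp_rot": TCP orientation; "ft_force": force on the tool from outside, world axes, zero at the start; "moment": the same for the moment, N m; "opening": opening from 0.0 (shut) to 1.0 (fully open); "grip_force": force on a finger pad.
Only numpy, scipy, OpenCV 4.12 (cv2) and the standard library are available. Lean on these libraries where they do the work, as an engineer would, in place of code of your own. Each camera call takes 0.05 s, during which the arm holds its last target. There are 200 camera calls.

## Working session

There is one attempt and no reset: what is moved stays moved. The work goes in short steps, Python scripts to look and compute and a shell command to move; the robot and the scene stay as the last step left them, time stands still between calls to the robot, and variables do not carry over. Pictures are saved under pics/ and viewed, at most 10 in all, crops included, and the job is handed in when it is done.

```bash
mkdir -p pics; ls
cat > h.py <<'E'
import numpy as np, cv2
from cell import state, read_camera, camera_info
def cam(n):
    i=camera_info(n); p,d=read_camera(n); return p,d,i
def save(p,f,s=1): cv2.imwrite('pics/'+f,cv2.resize(p[:,:,::-1],None,fx=s,fy=s,interpolation=cv2.INTER_CUBIC))
E
python3 - <<'E'
from h import *
for n in ('scene','top','wrist'):
    p,d,i=cam(n); np.savez('pics/'+n,p=p,d=d); import pickle; pickle.dump(i,open('pics/%s.pkl'%n,'wb')); print(n,i); save(p,n+'0.png')
print(state())
a=[cv2.imread('pics/%s0.png'%n) for n in ('scene','top')]
E
```

```text
pics
scene {'vertical_fov': 46.048315075136315, 'cx': 255.4081830860548, 'cy': 190.76762764707053, 'origin': array([1048.50012491,  257.63055907,  689.51334262]), 'attitude': array([-2.37132501e+00,  1.39907555e-04,  2.06893595e+00])}
top {'vertical_fov': 57.87457203496141, 'cx': 258.47959565818906, 'cy': 186.068755489073, 'origin': array([433.55531446, -16.39196931, 819.08063235]), 'attitude': array([-2.95523788, -0.00707238, -1.5531211 ])}
wrist {'vertical_fov': 58.39245219969233, 'cx': 259.35740874386886, 'cy': 191.5702972252372, 'origin': array([117.97266175, 618.54928295, 383.93196355]), 'attitude': array([ 2.86560302e+00, -8.37258242e-05,  1.25988868e+00])}
{'t': 0.15, 'joints': array([ 1.15436612e+00,  4.91387213e-01,  1.55930424e+00,  3.10979617e-05,
        1.09170374e+00, -1.05622062e-01]), 'qvel': array([ 1.80252377e-03, -3.26327776e-03, -2.57237159e-03,  1.81031311e-04,
        7.07464268e-06,  4.43623401e-04]), 'tau': array([ 1.90273524e-03, -6.12890196e+01, -2.58278346e+01,  6.93153637e-02,
        4.72593354e-02, -5.60953379e-05]), 'eef_pos': array([191.06227875, 594.91183192, 233.01883285]), 'tcp_rot': array([-3.14079750e+00, -1.12039158e-04,  2.83077012e+00]), 'ft_force': array([-0.7471468 , -0.1013852 ,  0.92872523]), 'moment': array([-0.01347326,  0.00408558, -0.02599209]), 'grip_force': 0.0, 'opening': 0.9965410797363886}
```

View pics/scene0.png

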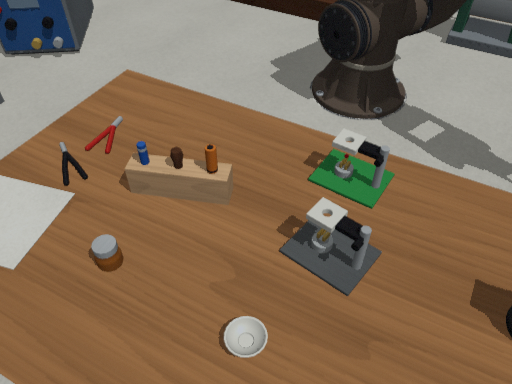

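View pics/top0.png

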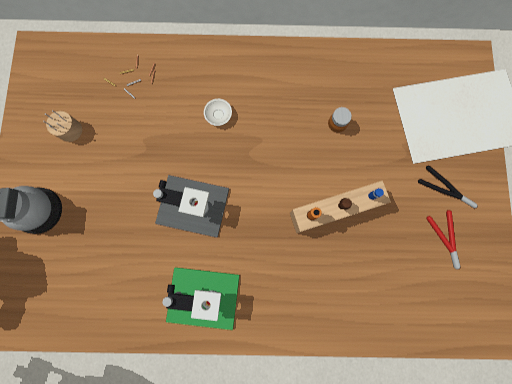

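The scene view shows the block with blue (142,152), brown (176,157) and orange (211,158) handles. There is a dark stand at (325,230) and a green look-alike at (350,170). In the top view the orange handle is at (314,213), the dark stand's bore at (193,203) and the green one's at (206,306).
- **Candidates for the probe:** orange (211,158), brown graver (176,157), blue burnisher (142,152), amber jar (107,255). I choose orange.
- **Candidates for the guide:** dark plate (325,230) and green plate (350,170). I choose dark.

Next come one crop check and the measurements.

```bash
cat >> h.py <<'E'
from scipy.spatial.transform import Rotation as Ro
def ray(i,u,v):
    f=192/np.tan(np.radians(i['vertical_fov']/2))
    d=Ro.from_euler('xyz',i['attitude']).as_matrix()@np.array([(u-i['cx'])/f,(v-i['cy'])/f,1.])
    return np.array(i['origin'],float),d
def plane(i,u,v,z):
    o,d=ray(i,u,v); return o+d*(z-o[2])/d[2]
def proj(i,P):
    f=192/np.tan(np.radians(i['vertical_fov']/2))
    c=Ro.from_euler('xyz',i['attitude']).as_matrix().T@(np.asarray(P,float)-i['origin'])
    return f*c[0]/c[2]+i['cx'],f*c[1]/c[2]+i['cy']
def tri(a,b):
    (o1,d1),(o2,d2)=a,b
    s=np.linalg.lstsq(np.c_[d1,-d2],o2-o1,rcond=None)[0]
    p,q=o1+s[0]*d1,o2+s[1]*d2
    return (p+q)/2,np.linalg.norm(p-q)
def blobs(m,mn=15):
    n,l,s,c=cv2.connectedComponentsWithStats(m.astype(np.uint8)); return [(s[k][:5].tolist(),c[k].round(1).tolist()) for k in range(1,n) if s[k][4]>=mn]
E
python3 - <<'E'
from h import *
import pickle
I={};P={};D={}
for n in('scene','top'):
    z=np.load('pics/%s.npz'%n);P[n]=z['p'];D[n]=z['d'];I[n]=pickle.load(open('pics/%s.pkl'%n,'rb'))
for n in P:
    h=cv2.cvtColor(P[n],cv2.COLOR_RGB2HSV); H,S,V=[h[:,:,k].astype(int) for k in range(3)]
    print(n,'orange',blobs((H>6)&(H<16)&(S>215)&(V>130)))
    w=(S<30)&(V>190); print('white',[b for b in blobs(w,100) if b[0][4]<2500])
    def back(u,v):
        o,d=ray(I[n],u,v); return o+d*D[n][int(round(v)),int(round(u))]
    pts={'scene':[(211,148),(176,150),(142,144),(327,212),(349,140)],'top':[(314,213),(345,204),(377,194),(182,202),(206,298)]}[n]
    for q in pts: print(q,back(*q).round(1))
a=cv2.resize(P['scene'][130:290,110:400],(580,320),interpolation=cv2.INTER_CUBIC); b=cv2.resize(P['top'][165:335,145:400],(510,340),interpolation=cv2.INTER_CUBIC)
c=np.zeros((580,580,3),np.uint8); c=np.zeros((660,580,3),np.uint8); c[:320]=a; c[320:,:510]=b
save(cv2.resize(c,(527,600)),'crop1.png')
E
```

```text
scene orange []
white [([334, 130, 31, 20, 273], [348.9, 139.3]), ([308, 198, 38, 30, 489], [326.7, 212.5]), ([232, 323, 17, 18, 175], [239.1, 330.2]), ([239, 334, 14, 13, 134], [245.1, 340.3])]
(211, 148) [ 517.4 -126.5  135.1]
(176, 150) [ 537.2 -195.5  116.7]
(142, 144) [ 559.7 -259.1  122.9]
(327, 212) [522.9 115.8  89.8]
(349, 140) [319.6  81.   93.1]
top orange []
white [([204, 99, 28, 26, 459], [219.2, 111.5]), ([179, 187, 29, 30, 541], [193.2, 201.6]), ([191, 291, 30, 30, 640], [205.5, 305.4]), ([45, 372, 17, 12, 134], [53.0, 378.2])]
(314, 213) [ 510.7 -130.   133.2]
(345, 204) [ 532.4 -196.7  115.3]
(377, 194) [ 553.5 -261.4  120.5]
(182, 202) [532.3 139.8 100.1]
(206, 298) [341.3  81.  100.4]
```

View pics/crop1.png

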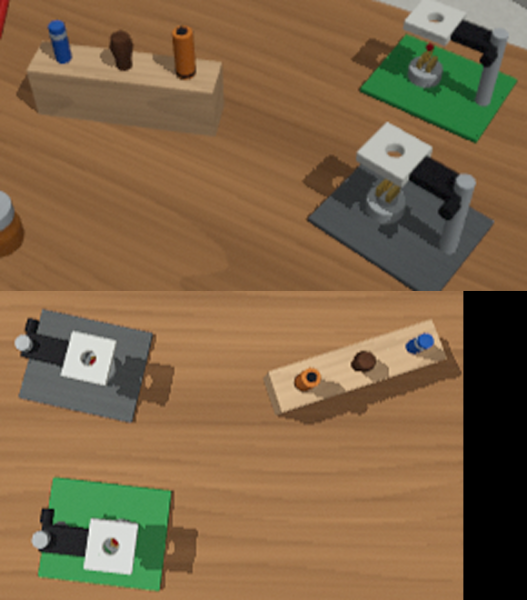

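The crop confirms the choice. The orange probe stands in the robot-side end hole of the block. The wanted stand is the dark one, with its bush at scene (327,212) and top (193,202). The green one is the look-alike.

```bash
cat >> h.py <<'E'
def shift(T):
    s=state(); R=Ro.from_euler('xyz',s['tcp_rot']).as_matrix(); return (R.T@(np.array(T,float)-s['eef_pos'])).round(1)
E
python3 - <<'E'
from h import *
import pickle
I={n:pickle.load(open('pics/%s.pkl'%n,'rb')) for n in('scene','top')}
a=plane(I['top'],193.5,202,100); b=plane(I['scene'],327,213,100)
print('bush',a,b,tri(ray(I['top'],193.5,202),ray(I['scene'],327,213)))
print('probe top',tri(ray(I['top'],315,212.5),ray(I['scene'],211,148)), plane(I['top'],315.,212.5,130))
t=np.arctan2(-(553.5-510.7),-(-261.4+130.0)) ; print('block yaw',np.arctan2(553.5-510.7,131.4))
B=(a+b)/2; yaw=np.pi/2+.31
print('shift view', shift([B[0]-77*np.cos(yaw),B[1]-77*np.sin(yaw),190]), state()['tcp_rot'])
E
```

```text
bush [532.80956926 115.86945823 100.        ] [533.98589266 119.10241481 100.        ] (array([532.65696184, 117.45999481,  97.78213345]), np.float64(2.519050819635232))
probe top (array([ 511.74865204, -131.79257617,  128.93962802]), np.float64(2.035574683275344)) [ 512.0890872  -132.54399855  130.        ]
block yaw 0.3148856736797894
shift view [-516.7 -412.4   43.3] [-3.14079750e+00 -1.12039158e-04  2.83077012e+00]
```

```bash
h="python3 -m handwheel"
$h '[[-26,-20,2,0,1],[-52,-41,4,0,1],[-78,-62,6,0,1],[-104,-82,9,0,1],[-130,-103,11,0,1]]'
$h '[[-26,-20,2,0,1],[-52,-41,4,0,1],[-78,-62,6,0,1],[-104,-82,9,0,1],[-129,-103,11,0,1]]'
$h '[[-26,-20,2,0,1],[-52,-41,4,0,1],[-78,-62,6,0,1],[-104,-82,9,0,1],[-129,-103,11,0,1]]'
$h '[[-26,-20,2,0.12,1],[-52,-41,4,0.24,1],[-78,-62,6,0.36,1],[-104,-82,9,0.48,1],[-129,-103,11,0.6,1]]'
$h '[[0,0,0,0.12,1],[0,0,0,0.24,1],[0,0,0,0.345,1],[0,0,0,0.345,1],[0,0,0,0.345,1]]'
cat > look.py <<'E'
from h import *
import sys
i=camera_info('wrist');p,d=read_camera('wrist')
np.savez('pics/'+sys.argv[1],p=p,d=d,**i)
save(p,sys.argv[1]+'.png'); s=state(); print(s['eef_pos'],s['tcp_rot'],s['qvel'].round(3),i['origin'],i['attitude'])
E
python3 look.py w1
```

```text
t: 0.57
eef_pos: [283.9, 455.9, 222.1]
tcp_rot: [-3.141, -0.0, 2.831]
ft_force: [0.8, 0.1, 0.3]
opening: 0.998
grip_force: 0.0
t: 0.98
eef_pos: [375.4, 318.3, 211.2]
tcp_rot: [3.142, -0.0, 2.831]
ft_force: [0.6, 0.0, -0.4]
opening: 0.999
grip_force: 0.0
t: 1.4
eef_pos: [466.8, 180.7, 200.2]
tcp_rot: [3.142, -0.0, 2.831]
ft_force: [0.7, 0.5, 0.2]
opening: 0.996
grip_force: 0.0
t: 1.82
eef_pos: [558.1, 43.1, 189.1]
tcp_rot: [-3.142, -0.0, 2.225]
ft_force: [0.1, 0.3, -0.5]
opening: 1.005
grip_force: 0.0
t: 2.23
eef_pos: [557.3, 44.7, 189.3]
tcp_rot: [-3.141, -0.0, 1.889]
ft_force: [0.2, 0.6, 0.4]
opening: 0.998
grip_force: 0.0
[557.27979071  44.79538397 189.33485855] [-3.14144626e+00 -1.13885159e-04  1.88975206e+00] [ 0.002 -0.003 -0.001  0.001 -0.001  0.004] [533.26708052 117.65869694 340.30278729] [ 2.86663138e+00 -5.97373337e-04  3.18226409e-01]
```

View pics/w1.png

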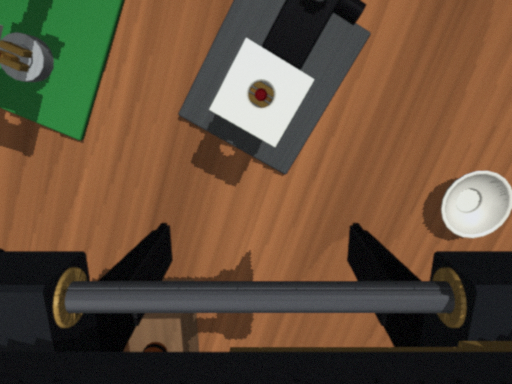

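The wrist view shows the dark stand's white bush centred at (262,93), with the red stone visible through the bore at (261,95).

```bash
cat > meas.py <<'E'
from h import *
import sys
z=np.load('pics/%s.npz'%sys.argv[1]); p,d=z['p'],z['d']; i={k:z[k] for k in z.files if k not in 'pd'}; i['vertical_fov']=float(i['vertical_fov'])
h=cv2.cvtColor(p,cv2.COLOR_RGB2HSV); H,S,V=[h[:,:,k].astype(int) for k in range(3)]
pt=plane(i,*proj(i,[533,117.5,100]),100); u,v=proj(i,[533,117.5,100])
w=((S<40)&(V>170)).astype(np.uint8)
cs,_=cv2.findContours(w,cv2.RETR_CCOMP,cv2.CHAIN_APPROX_NONE)
for c in cs:
    a=cv2.contourArea(c); m=cv2.moments(c)
    if a<60: continue
    x,y=m['m10']/a,m['m01']/a
    if np.hypot(x-u,y-v)<40: print('white contour',a,(round(x,1),round(y,1)),cv2.minAreaRect(c),'at z100',plane(i,x,y,100).round(2))
r=((H<6)|(H>174))&(S>150)&(V>50)
for b,c in blobs(r,8):
    if np.hypot(c[0]-u,c[1]-v)<40:
        o,q=ray(i,*c); dd=d[int(round(c[1])),int(round(c[0]))]; n,l,_,_=cv2.connectedComponentsWithStats(r.astype(np.uint8)); k=l==l[int(round(c[1])),int(round(c[0]))]
        print('red',b,c,'depths',np.percentile(d[k],[0,10,50,90]),(o+q*np.percentile(d[k],20)).round(1), 'z70',plane(i,*c,70).round(2))
c0=(int(u),int(v)); m=(w[max(0,c0[1]-40):c0[1]+40,c0[0]-40:c0[0]+40]>0); D=d[max(0,c0[1]-40):c0[1]+40,c0[0]-40:c0[0]+40]
f=192/np.tan(np.radians(i['vertical_fov']/2)); yy,xx=np.mgrid[max(0,c0[1]-40):c0[1]+40,c0[0]-40:c0[0]+40]
R=Ro.from_euler('xyz',i['attitude']).as_matrix(); Z=(i['origin'][2]+D*(R[2,0]*(xx-i['cx'])/f+R[2,1]*(yy-i['cy'])/f+R[2,2]))[m]; print('bush z',np.median(Z),Z.std())
E
python3 meas.py w1
python3 -m handwheel '[[25,0,0,0,1],[50,0,0,0,1],[50,0,0,0,1],[50,0,0,0,1]]'; python3 look.py w2; python3 meas.py w2
```

```text
white contour 6064.0 (260.8, 92.6) ((260.5514221191406, 92.16720581054688), (79.61841583251953, 80.75731658935547), 29.638381958007812) at z100 [533.9  119.23 100.  ]
white contour 643.5 (260.8, 93.4) ((261.0, 93.5), (28.0, 29.0), 0.0) at z100 [534.08 118.74 100.  ]
red [255, 89, 12, 12, 106] [260.4, 94.2] depths [262.1940918  263.39224243 264.42732239 265.71417236] [534.1 118.3  66.4] z70 [534.07 118.26  70.  ]
bush z 99.70626058587092 17.711632459692886
t: 2.62
eef_pos: [541.6, 93.1, 189.5]
tcp_rot: [3.141, 0.0, 1.89]
ft_force: [-0.4, -1.2, -0.2]
opening: 0.999
grip_force: 0.0
[541.92234119  92.47469585 189.57492157] [3.14125198e+00 1.48100504e-04 1.88902367e+00] [-0.02   0.003 -0.005 -0.001  0.     0.008] [517.43726577 166.07759295 340.56027598] [ 2.86641774e+00 -1.02398197e-03  3.19509953e-01]
white contour 5122.0 (260.4, 167.1) ((261.132080078125, 167.46226501464844), (74.30335998535156, 73.13782501220703), 29.05460548400879) at z100 [534.04 119.14 100.  ]
white contour 500.5 (260.2, 167.6) ((260.5, 167.50001525878906), (25.455841064453125, 25.45584487915039), 45.0) at z100 [533.97 118.72 100.  ]
red [255, 157, 11, 8, 65] [260.0, 160.4] depths [  0.         277.38824463 278.58862305 280.10062866] [534.3 117.7  66.3] z70 [534.06 118.33  70.  ]
bush z 99.64167956765559 16.44187410465873
```

The bush is at z = 99.7 and the bore at (534,119), consistent across both views. The stone's height needs to be firmer, so I'll go back overhead and average depth. I'll also triangulate from a second, smaller offset so the stone isn't clipped by the bore edge.

```bash
cat > st.py <<'E'
from h import *
import sys
f=192/np.tan(np.radians(camera_info('wrist')['vertical_fov']/2)); out=[];cen=[];zs=[];sq=[]
for k in range(int(sys.argv[1])):
    i=camera_info('wrist');p,d=read_camera('wrist'); R=Ro.from_euler('xyz',i['attitude']).as_matrix()
    yy,xx=np.mgrid[:384,:512]; Z=np.where(d>0,i['origin'][2]+d*(R[2,0]*(xx-i['cx'])/f+R[2,1]*(yy-i['cy'])/f+R[2,2]),np.nan)
    h=cv2.cvtColor(p,cv2.COLOR_RGB2HSV); H,S,V=[h[:,:,j].astype(int) for j in range(3)]
    u,v=proj(i,[534,119,67]); near=np.hypot(xx-u,yy-v)<12
    r=near&((H<6)|(H>174))&(S>150)&(V>50); c=np.argwhere(r).mean(0)[::-1]; cen.append(c)
    core=np.hypot(xx-c[0],yy-c[1])<3
    zs.append([np.nanmedian(Z[core]),np.nanmedian(Z[r])]); U,V2=proj(i,[534,119,100]); q=np.hypot(xx-U,yy-V2); sq.append(np.nanmedian(Z[(q>18)&(q<32)]))
c=np.mean(cen,0); print('stone px',c,r.sum(),np.argwhere(r).ptp(0) if hasattr(r,'ptp') else '', 'core/all z',np.mean(zs,0),np.std(zs,0),'bush z',np.mean(sq)); 
for z in(62,66,70): print(z,plane(i,*c,z).round(2))
print(i['origin'],state()['t'])
E
python3 -m handwheel '[[-20,0,0,0,1],[-40,0,0,0,1],[-40,0,0,0,1],[-40,0,0,0,1]]'; python3 st.py 6
python3 -m handwheel '[[-20,0,0,0,1],[-50,0,0,0,1],[-50,0,0,0,1],[-50,0,0,0,1]]'; python3 st.py 4
```

```text
t: 3.0
eef_pos: [554.6, 53.0, 189.3]
tcp_rot: [3.142, -0.0, 1.885]
ft_force: [-0.4, 0.3, 0.4]
opening: 1.001
grip_force: 0.0
stone px [260.12047886 107.12144539] 101  core/all z [65.72575854 65.40177355] [0.17452814 0.04994395] bush z 99.71339802143804
62 [533.98 118.89  62.  ]
66 [533.93 119.01  66.  ]
70 [533.88 119.14  70.  ]
[530.24793486 127.62810435 340.4564196 ] 3.3
t: 3.63
eef_pos: [569.9, 6.1, 189.3]
tcp_rot: [-3.142, -0.0, 1.885]
ft_force: [-0.5, 0.2, 0.1]
opening: 1.001
grip_force: 0.0
stone px [260.10433502  38.19208754] 108  core/all z [65.69918123 65.49077315] [0.20437477 0.08594173] bush z 99.75026531423698
62 [533.7  119.33  62.  ]
66 [533.87 118.77  66.  ]
70 [534.04 118.21  70.  ]
[545.60940524  80.4415238  340.42329335] 3.8333
```

Stone top is at z ≈ 66.0: depth gives 65.7 with the bush reading 0.3 low, and triangulation gives about 65. It lies inside the 58–73 range and on the bore axis at (533.9,118.9). Now the probe.

```bash
h="python3 -m handwheel"
$h '[[-38,-19,0,0,1],[-76,-38,0,0,1],[-114,-58,0,0,1],[-152,-78,0,0,1],[-190,-97,0,0,1]]'
$h '[[0,0,0,0,1],[0,0,0,0,1],[0,0,0,0,1]]'
python3 look.py w3
```

```text
t: 4.25
eef_pos: [536.6, -199.9, 189.6]
tcp_rot: [3.141, -0.0, 1.887]
ft_force: [1.4, 0.4, 0.1]
opening: 1.001
grip_force: 0.0
t: 4.5
eef_pos: [537.1, -198.3, 189.4]
tcp_rot: [-3.142, -0.001, 1.886]
ft_force: [-0.1, -0.5, 0.4]
opening: 0.997
grip_force: 0.0
[ 537.25371861 -197.76443715  189.41902713] [-3.14157489e+00 -4.19717086e-04  1.88689192e+00] [ 0.015 -0.001 -0.002 -0.001  0.001 -0.001] [ 513.304105   -125.30163887  340.400015  ] [ 2.86697555e+00 -7.74416474e-04  3.14895965e-01]
```

View pics/w3.png

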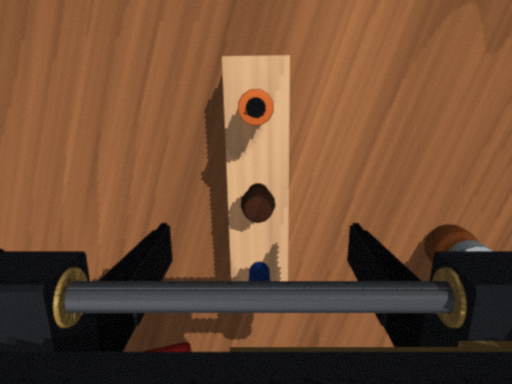

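The wrist view shows the orange handle's top ring at (256,106), the graver at (258,203) and the burnisher at (259,270). The block's edges run along the image columns, so the fingers close across the block.

```bash
cat > pr.py <<'E'
from h import *
import pickle,sys
i=camera_info('wrist');p,d=read_camera('wrist')
h=cv2.cvtColor(p,cv2.COLOR_RGB2HSV); H,S,V=[h[:,:,j].astype(int) for j in range(3)]
u,v=proj(i,[512,-132,130]); yy,xx=np.mgrid[:384,:512]
m=((H>4)&(H<17)&(S>200)&(V>150)&(np.hypot(xx-u,yy-v)<45)).astype(np.uint8)
cs,_=cv2.findContours(m,cv2.RETR_EXTERNAL,cv2.CHAIN_APPROX_NONE); c=max(cs,key=cv2.contourArea)
(e,ax,an)=cv2.fitEllipse(c); print('ellipse',e,ax,'depth',np.median(d[m>0]),'->',plane(i,*e,130).round(1))
o,q=ray(i,*e); print('by depth',(o+q*np.median(d[m>0])).round(1))
# dark hole
k=((V<60)&(np.hypot(xx-e[0],yy-e[1])<9)); c2=np.argwhere(k).mean(0)[::-1]; print('hole px',c2,plane(i,*c2,130).round(1))
pickle.dump((o,q),open('pics/r%s.pkl'%sys.argv[1],'wb'))
if sys.argv[1]=='2':
    print('tri',tri(pickle.load(open('pics/r1.pkl','rb')),(o,q))); print(state()['eef_pos'],state()['tcp_rot'],shift([0,0,0]))
E
python3 pr.py 1; python3 -m handwheel '[[30,0,0,0,1],[60,0,0,0,1],[60,0,0,0,1],[60,0,0,0,1],[60,0,0,0,1]]'; python3 pr.py 2
```

```text
t: 5.02
eef_pos: [519.1, -141.3, 189.7]
tcp_rot: [3.141, 0.001, 1.888]
ft_force: [-0.3, 0.6, 0.1]
opening: 1.003
grip_force: 0.0Traceback (most recent call last):
  File "pr.py", line 8, in <module>
    (e,ax,an)=cv2.fitEllipse(c); print('ellipse',e,ax,'depth',np.median(d[m>0]),'->',plane(i,*e,130).round(1))
              ~~~~~~~~~~~~~~^^^
cv2.error: OpenCV(4.12.0) /io/opencv/modules/imgproc/src/shapedescr.cpp:361: error: (-201:Incorrect size of input array) There should be at least 5 points to fit the ellipse in function 'fitEllipseNoDirect'

Traceback (most recent call last):
  File "pr.py", line 8, in <module>
    (e,ax,an)=cv2.fitEllipse(c); print('ellipse',e,ax,'depth',np.median(d[m>0]),'->',plane(i,*e,130).round(1))
              ~~~~~~~~~~~~~~^^^
cv2.error: OpenCV(4.12.0) /io/opencv/modules/imgproc/src/shapedescr.cpp:361: error: (-201:Incorrect size of input array) There should be at least 5 points to fit the ellipse in function 'fitEllipseNoDirect'
```

```bash
python3 - <<'E'
from h import *
p=np.load('pics/w3.npz')['p']; h=cv2.cvtColor(p,cv2.COLOR_RGB2HSV); print(h[106,238:276:2].tolist(),h[150,250].tolist())
E
sed -i 's/(S>200)&(V>150)/(S>185)\&(V>110)/' pr.py
python3 pr.py 1; python3 -m handwheel '[[-30,0,0,0,1],[-60,0,0,0,1],[-60,0,0,0,1],[-60,0,0,0,1],[-60,0,0,0,1]]'; python3 pr.py 2
```

```text
[[11, 159, 172], [10, 196, 200], [10, 197, 202], [10, 197, 192], [8, 173, 75], [130, 35, 22], [90, 32, 16], [0, 45, 17], [100, 36, 21], [130, 51, 15], [0, 0, 20], [105, 28, 18], [90, 51, 20], [10, 122, 44], [10, 198, 180], [10, 198, 204], [11, 194, 205], [11, 181, 193], [15, 112, 212]] [15, 106, 219]
ellipse (255.8121337890625, 196.4125518798828) (29.089990615844727, 44.14076232910156) depth 221.58713 -> [ 512.8 -129.   130. ]
by depth [ 512.9 -129.5  128.2]
hole px [255.16030534 199.85496183] [ 513.1 -131.3  130. ]
t: 5.53
eef_pos: [536.8, -199.2, 189.0]
tcp_rot: [-3.141, -0.001, 1.885]
ft_force: [-0.8, -0.5, 0.2]
opening: 0.999
grip_force: 0.0
ellipse (255.92852783203125, 105.83837127685547) (32.76911163330078, 34.26779556274414) depth 204.09906 -> [ 513.3 -132.8  130. ]
by depth [ 513.3 -132.8  129.8]
hole px [255.89641434 105.80876494] [ 513.2 -132.7  130. ]
tri (array([ 513.58657756, -133.07879484,  116.10165895]), np.float64(0.6946368728962511))
[ 536.78851683 -198.76335166  189.15505278] [-3.14113824e+00 -7.04588569e-04  1.88553733e+00] [ 355.  -448.8  189.6]
```

Overhead view: ring centre (513.2,-132.7), top at z 129.8. This agrees with the two fixed cameras (512,-132,129), and the expected value is 130.

Run:
```python
from h import *
print(shift([513.2,-132.7,165]),state()['eef_pos'])
```

```text
[70.1 -2.  24.2] [ 536.78851683 -198.76335166  189.15505278]
```

```bash
h="python3 -m handwheel"
$h '[[25,-1,8,0,1],[50,-1,16,0,1],[70,-2,24,0,1],[70,-2,24,0,1],[70,-2,24,0,1]]'
$h '[[0,0,0,0,1],[0,0,0,0,1],[0,0,0,0,1],[0,0,0,0,1]]'
python3 -c "
from h import *
print(shift([513.2,-132.7,104]),state()['tcp_rot'])"
```

```text
t: 6.0
eef_pos: [513.3, -132.0, 165.6]
tcp_rot: [-3.141, -0.0, 1.888]
ft_force: [-0.3, -0.5, -0.1]
opening: 0.996
grip_force: 0.0
t: 6.33
eef_pos: [513.7, -133.7, 165.6]
tcp_rot: [3.141, 0.0, 1.885]
ft_force: [0.0, -0.1, 0.3]
opening: 1.0
grip_force: 0.0
[ 1.1 -0.2 61.6] [3.14121603e+00 1.87030256e-04 1.88511344e+00]
```

```bash
h="python3 -m handwheel"
$h '[[0.5,0,20,0,1],[0.5,0,40,0,1],[0.5,0,55,0,1],[0.5,0,61.5,0,1],[0.5,0,61.5,0,1]]'
$h '[[0,0,0,0,1],[0,0,0,0,0.6],[0,0,0,0,0.35],[0,0,0,0,0.3],[0,0,0,0,0.1]]'
$h '[[0,0,0,0,0.1],[0,0,0,0,0.1],[0,0,0,0,0.1],[0,0,0,0,0.1],[0,0,0,0,0.1]]'
python3 -c "
from h import *
for k in range(6):
  camera_info('wrist'); read_camera('wrist'); s=state(); print(s['eef_pos'],s['tcp_rot'],s['opening'],s['grip_force'],s['ft_force'].round(1))"
```

```text
t: 6.75
eef_pos: [513.0, -132.8, 102.8]
tcp_rot: [-3.14, -0.002, 1.885]
ft_force: [-0.8, -0.4, -1.3]
opening: 0.998
grip_force: 0.0
t: 7.17
eef_pos: [513.5, -132.7, 104.4]
tcp_rot: [3.141, 0.0, 1.886]
ft_force: [1.6, 0.6, 0.3]
opening: 0.773
grip_force: 0.0
t: 7.58
eef_pos: [513.4, -132.6, 103.9]
tcp_rot: [3.142, -0.0, 1.886]
ft_force: [-0.3, -0.3, 0.9]
opening: 0.427
grip_force: 0.0
[ 513.38171071 -132.64018937  103.87462004] [ 3.14157423e+00 -1.32678226e-04  1.88579289e+00] 0.3841925922163824 0.0 [ 0.7 -0.   0.3]
[ 513.42650239 -132.65799026  103.87096292] [ 3.14153695e+00 -8.46431606e-05  1.88582204e+00] 0.34045434604788616 0.0 [ 0.2 -0.8  0.2]
[ 513.37459777 -132.646165    103.88184106] [-3.14155608e+00 -1.55137866e-04  1.88577452e+00] 0.3062421957875591 0.0 [-0.3 -0.4  1. ]
[ 513.41856789 -132.65813623  103.90505563] [ 3.14152336e+00 -6.43674016e-05  1.88578978e+00] 0.26086059389077654 0.0 [ 0.7 -1.2 -0.8]
[ 513.40378908 -132.67007712  103.90194176] [ 3.14154064e+00 -6.93786494e-05  1.88578839e+00] 0.22614232742934556 30.0102236866951 [ 0.5 -0.2 -0.2]
[ 513.38294049 -132.64759211  103.87565259] [-3.14157788e+00 -1.05333633e-04  1.88583236e+00] 0.2287534078903819 29.999510049819946 [-1.3  0.8  0.4]
```

```bash
h="python3 -m handwheel"
$h '[[0,0,-5,0,0.1],[0,0,-15,0,0.1],[0,0,-28,0,0.1],[0,0,-44,0,0.1],[0,0,-60,0,0.1]]'
$h '[[0,0,-18,0,0.1],[0,0,-36,0,0.1],[0,0,-54,0,0.1],[0,0,-66,0,0.1],[0,0,-72,0,0.1]]'
$h '[[0,0,0,0,0.1],[0,0,0,0,0.1],[0,0,0,0,0.1]]'
python3 -c "
from h import *
print(shift([533.9,118.9,235]))
p,d,i=cam('scene'); np.savez('pics/s2.npz',p=p,d=d); 
u,v=proj(i,[513,-133,180]);u=int(u);v=int(v); save(p[v-75:v+75,u-75:u+75],'s2.png',4)"
```

```text
t: 8.3
eef_pos: [513.3, -132.6, 165.3]
tcp_rot: [3.142, -0.0, 1.886]
ft_force: [0.5, 0.4, 0.6]
opening: 0.226
grip_force: 30.0
t: 8.72
eef_pos: [513.7, -132.7, 238.4]
tcp_rot: [3.139, 0.002, 1.886]
ft_force: [1.3, 0.1, -1.0]
opening: 0.226
grip_force: 30.0
t: 8.97
eef_pos: [513.0, -132.5, 235.3]
tcp_rot: [-3.141, -0.001, 1.886]
ft_force: [-0.6, -0.2, -1.9]
opening: 0.225
grip_force: 30.0
[232.6  97.7   0.4]
```

View pics/s2.png

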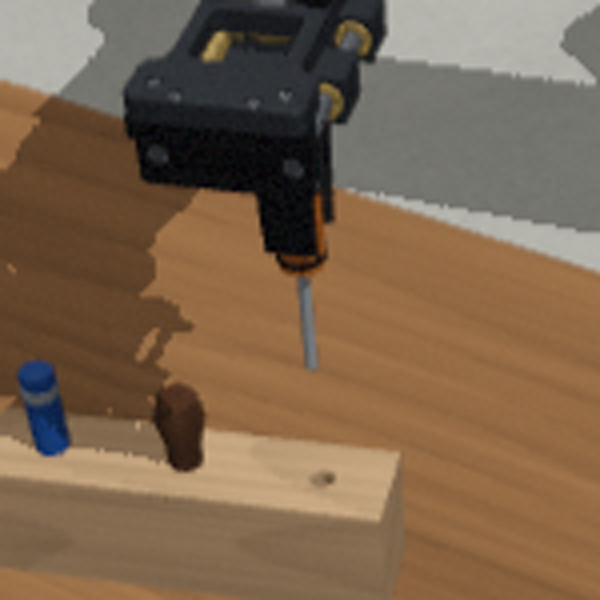

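The probe is held, with its rod hanging free (crop (305,280)→(312,368)); its hole in the block is empty. Carrying it over the bore.

```bash
h="python3 -m handwheel"
$h '[[10,4,0,0,0.1],[30,13,0,0,0.1],[60,25,0,0,0.1],[90,38,0,0,0.1],[120,50,0,0,0.1]]'
$h '[[30,13,0,0,0.1],[60,25,0,0,0.1],[85,36,0,0,0.1],[103,44,0,0,0.1],[112.6,47.7,0,0,0.1]]'
$h '[[0,0,0,0,0.1],[0,0,0,0,0.1],[0,0,0,0,0.1],[0,0,0,0,0.1],[0,0,0,0,0.1]]'
cat > rod.py <<'E'
from h import *
import sys
s=state()
for n in ('scene','top'):
    p,d,i=cam(n); T=s['eef_pos']
    A=np.array(proj(i,T-[0,0,94])); B=np.array(proj(i,T-[0,0,36])); print(n,'expect tip',A.round(1),'rod top',B.round(1),'bore',np.round(proj(i,[534,118.9,100]),1))
    u,v=A.astype(int); save(p[v-40:v+40,u-40:u+40],'%s_%s.png'%(sys.argv[1],n),5)
a,b=[cv2.imread('pics/%s_%s.png'%(sys.argv[1],n)) for n in('scene','top')]; cv2.imwrite('pics/%s.png'%sys.argv[1],np.hstack([a,b]))
for k in range(3): read_camera('wrist'); s=state(); print(s['eef_pos'],s['tcp_rot'],shift([533.9,118.9,s['eef_pos'][2]]),s['t'])
E
python3 rod.py r1
```

```text
t: 9.43
eef_pos: [523.5, -1.2, 235.4]
tcp_rot: [-3.141, -0.001, 1.885]
ft_force: [1.7, -0.4, -0.5]
opening: 0.228
grip_force: 30.0
t: 9.85
eef_pos: [533.8, 121.5, 235.4]
tcp_rot: [-3.141, -0.001, 1.888]
ft_force: [0.3, -0.1, -1.0]
opening: 0.229
grip_force: 30.0
t: 10.27
eef_pos: [534.3, 117.8, 236.0]
tcp_rot: [3.142, -0.0, 1.884]
ft_force: [-1.1, -0.1, -1.2]
opening: 0.225
grip_force: 30.0
scene expect tip [329.1 196.2] rod top [333.3 170.9] bore [326.9 213. ]
top expect tip [188.8 198.3] rod top [182.7 193.4] bore [192.1 201.4]
[534.28062637 118.18030852 236.00567316] [ 3.14142739e+00 -1.48172468e-05  1.88489896e+00] [ 0.8 -0.1 -0. ] 10.4167
[534.2678972  118.31612013 236.00053305] [ 3.14143412e+00 -1.57208184e-05  1.88510590e+00] [ 0.7 -0.2 -0. ] 10.4667
[534.27523532 118.43790086 235.98916218] [3.14141544e+00 3.07965761e-06 1.88535730e+00] [ 0.6 -0.2 -0. ] 10.5167
```

View pics/r1.png

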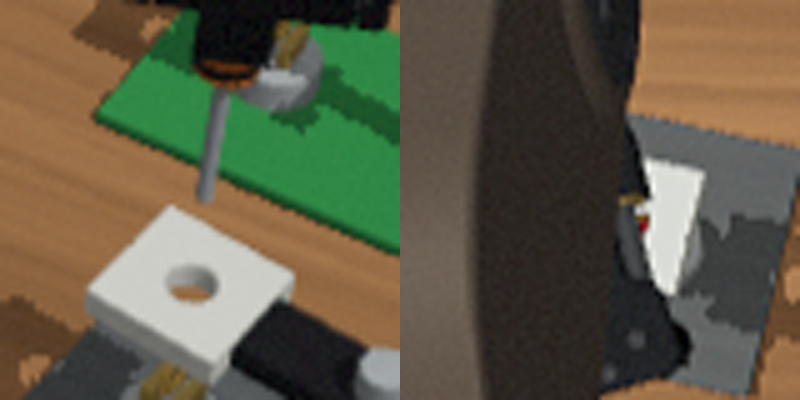

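In the scene crop the tip is at (330.0,195.6) and the bore at (327.4,212.8), within about 0.5 px of expectation. The top camera is blocked by the arm. Next I check rod tilt and tip with the wrist camera.

```bash
python3 look.py w4
python3 - <<'E'
from h import *
z=np.load('pics/w4.npz'); p=z['p']; i={k:z[k] for k in z.files if k not in 'pd'}; i['vertical_fov']=float(i['vertical_fov'])
T=state()['eef_pos']; print('tip',proj(i,T-[0,0,94]),'base',proj(i,T-[0,0,34]),'bore',proj(i,[534,118.9,100]))
save(p[90:290,160:360],'w4c.png',3)
E
```

```text
[534.23939413 118.55250111 235.97469042] [ 3.14145143e+00 -6.92682055e-05  1.88543999e+00] [ 0.004  0.002  0.001 -0.001  0.001 -0.   ] [510.46809456 191.49247599 386.97402591] [ 2.86651835e+00 -9.47076749e-04  3.14387246e-01]
tip (np.float64(259.1145785566168), np.float64(201.3246390999898)) base (np.float64(259.1422467167249), np.float64(232.31234480521152)) bore (np.float64(258.9624217251471), np.float64(186.35694884643632))
```

View pics/w4c.png

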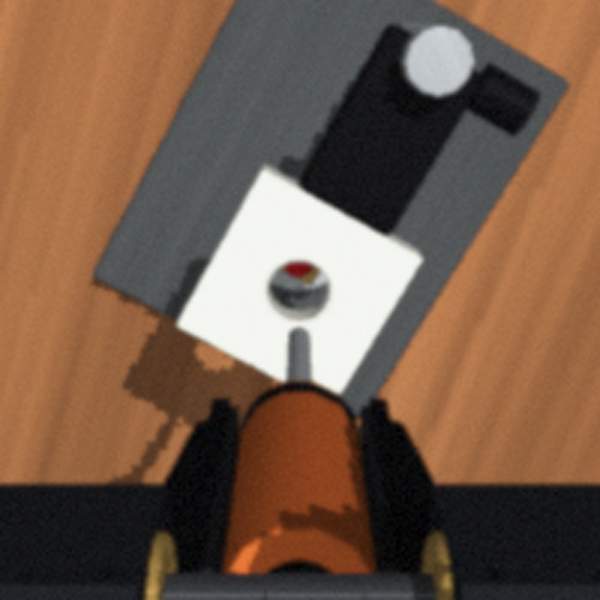

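The wrist crop shows the rod column at 299/3 px in line with the bore centre (298,290), with the tip edge at row ≈328. I'll quantify the tilt numerically from both views.

```bash
cat > tilt.py <<'E'
from h import *
def avg(n,k=4):
    i=camera_info(n); return np.mean([read_camera(n)[0].astype(float) for _ in range(k)],0),i
T=state()['eef_pos'].copy(); L=93.9
def rodline(g,i,name):
    # dark/bright band centre on each row between expected ends: minima of local profile via gradient edges
    A=np.array(proj(i,T-[0,0,L-4]));B=np.array(proj(i,T-[0,0,38])); n=np.array([-(B-A)[1],(B-A)[0]]);n/=np.linalg.norm(n)
    out=[]
    for t in np.linspace(0,1,13):
        q=A+t*(B-A); s=np.arange(-9,9.01,.25)
        pr=np.stack([cv2.remap(g[:,:,c].astype(np.float32),np.float32([q[0]+s*n[0]]),np.float32([q[1]+s*n[1]]),cv2.INTER_LINEAR)[0] for c in range(3)],1)
        sm=cv2.GaussianBlur(pr,(1,5),0); gr=np.abs(np.gradient(sm,axis=0)).sum(1)
        a=np.abs(s+0)<9; l=np.argmax(np.where((s<0)&(s>-7.5),gr,0)); r=np.argmax(np.where((s>0)&(s<7.5),gr,0))
        out.append((round((s[l]+s[r])/2,2),round(s[r]-s[l],2)))
    print(name,'normal',n.round(2),'offset,width tip->base',out)
g,i=avg('scene'); rodline(g,i,'scene'); f=192/np.tan(np.radians(i['vertical_fov']/2))
print('px/mm scene',f/np.linalg.norm(T-[0,0,L]-i['origin']))
A=np.array(proj(i,T-[0,0,L])); col=g[int(A[1])-6:int(A[1])+8,int(round(A[0]))].sum(1)/3; print('scene tip col from row',int(A[1])-6,col.round(),A)
w=((g.min(2)>170)).astype(np.uint8); u,v=proj(i,[534,118.9,100])
cs,_=cv2.findContours(w,cv2.RETR_CCOMP,cv2.CHAIN_APPROX_NONE)
for c in cs:
    a=cv2.contourArea(c); m=cv2.moments(c)
    if a>30 and np.hypot(m['m10']/a-u,m['m01']/a-v)<8: print('bore/bush',a,m['m10']/a,m['m01']/a,'exp',u,v)
g,i=avg('wrist'); rodline(g,i,'wrist'); A=np.array(proj(i,T-[0,0,L])); c=g[int(A[1])-14:int(A[1])+10,258:261].mean((1,2)); print('wrist col from row',int(A[1])-14,c.round(),'tip exp',A)
print('far rim exp row',proj(i,T-[0,0,L]+3*np.array([-.31,.95,0])),'bore exp',proj(i,[534,118.9,100]),state()['eef_pos'])
E
python3 tilt.py
```

```text
scene normal [0.99 0.17] offset,width tip->base [(np.float64(0.75), np.float64(2.0)), (np.float64(2.75), np.float64(9.0)), (np.float64(0.0), np.float64(4.0)), (np.float64(0.38), np.float64(2.75)), (np.float64(0.38), np.float64(3.75)), (np.float64(0.88), np.float64(2.25)), (np.float64(0.75), np.float64(2.0)), (np.float64(0.25), np.float64(3.5)), (np.float64(0.25), np.float64(4.0)), (np.float64(0.88), np.float64(2.25)), (np.float64(0.38), np.float64(3.75)), (np.float64(1.38), np.float64(6.75)), (np.float64(-0.25), np.float64(10.0))]
px/mm scene 0.5914547177297385
scene tip col from row 190 [ 77.  84.  77.  78.  82.  87. 100. 114. 119. 117. 169. 198. 203. 203.] [329.49991184 196.31164529]
bore/bush 617.5 326.8558704453441 212.33090418353572 exp 326.88827914695685 212.96346904098152
bore/bush 83.5 327.14171656686625 212.4331337325349 exp 326.88827914695685 212.96346904098152
wrist normal [-1. -0.] offset,width tip->base [(np.float64(-0.12), np.float64(7.25)), (np.float64(-0.38), np.float64(7.75)), (np.float64(-0.38), np.float64(7.75)), (np.float64(-0.38), np.float64(7.75)), (np.float64(-0.5), np.float64(8.0)), (np.float64(-0.38), np.float64(8.25)), (np.float64(-0.38), np.float64(9.75)), (np.float64(0.0), np.float64(14.5)), (np.float64(0.38), np.float64(13.75)), (np.float64(-0.38), np.float64(13.75)), (np.float64(0.88), np.float64(12.75)), (np.float64(0.5), np.float64(12.0)), (np.float64(0.0), np.float64(13.0))]
wrist col from row 187 [ 66.  52.  58.  74.  85.  88. 110. 147. 160. 176. 212. 215. 159. 113.
 104. 104. 105. 105. 104. 104. 105. 105. 105. 104.] tip exp [259.03724961 201.78232905]
far rim exp row (np.float64(259.03417116907076), np.float64(197.93882082337626)) bore exp (np.float64(258.89845222714393), np.float64(186.7210069784485)) [534.21307089 118.79663203 235.9230018 ]
```

No tilt: offsets are constant from tip to base in both views, and the tip matches expectation within 1 mm. Lowering to just above the bush, then a check.

```bash
h="python3 -m handwheel"
$h '[[0,0,8,0,0.1],[0,0,18,0,0.1],[0,0,26,0,0.1],[0,0,31,0,0.1],[0,0,33,0,0.1]]'
$h '[[0,0,0,0,0.1],[0,0,0,0,0.1],[0,0,0,0,0.1],[0,0,0,0,0.1],[0,0,0,0,0.1]]'
python3 rod.py r2
python3 - <<'E'
from h import *
T=state()['eef_pos']
p,d,i=cam('wrist'); print(proj(i,T-[0,0,93.9]),proj(i,[534,118.9,100])); u,v=[int(x) for x in proj(i,[534,118.9,100])]
w=cv2.resize(p[v-40:v+40,u-40:u+40],(400,400),interpolation=cv2.INTER_CUBIC)[:,:,::-1]
cv2.imwrite('pics/r2b.png',np.hstack([cv2.imread('pics/r2_scene.png'),w])); print(u,v,state()['eef_pos'])
E
```

```text
t: 11.38
eef_pos: [533.8, 118.7, 201.5]
tcp_rot: [-3.14, -0.001, 1.886]
ft_force: [-0.1, -0.0, -1.6]
opening: 0.224
grip_force: 30.0
t: 11.8
eef_pos: [534.3, 118.8, 203.2]
tcp_rot: [3.141, 0.0, 1.886]
ft_force: [-0.7, 0.2, -0.5]
opening: 0.226
grip_force: 30.0
scene expect tip [327.4 209.5] rod top [331.4 185.8] bore [326.9 213. ]
top expect tip [191.3 200.6] rod top [185.7 196.2] bore [192.1 201.4]
[534.27318925 118.76887156 203.13094838] [3.14115814e+00 3.39398354e-06 1.88572816e+00] [ 0.2 -0.3 -0. ] 11.95
[534.25834901 118.76550241 203.0874301 ] [3.14124138e+00 1.86510461e-06 1.88579943e+00] [ 0.2 -0.3 -0. ] 12.0
[534.21126347 118.7810238  203.02574857] [ 3.14138898e+00 -3.27999429e-05  1.88582407e+00] [ 0.2 -0.3 -0. ] 12.05
(np.float64(259.0540198839369), np.float64(201.47399306792963)) (np.float64(258.83924128198566), np.float64(197.71480099416416))
258 197 [534.21312547 118.76816795 202.98857878]
```

View pics/r2b.png

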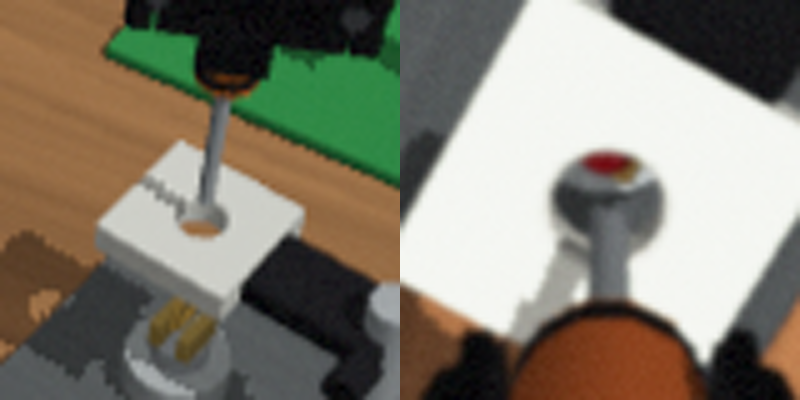

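The wrist crop shows the rod (column 609) lined up with the bore centre (609,203), with the tip rim at row 203 against 202 expected. Lowering the last 37 mm gently.

```bash
h="python3 -m handwheel"
$h '[[0,0,5,0,0.1],[0,-0.2,11,0,0.1],[0,-0.2,17,0,0.1],[0,-0.2,22,0,0.1],[0,-0.2,26,0,0.1]]'
$h '[[0,0,4,0,0.1],[0,0,7,0,0.1],[0,0,9,0,0.1],[0,0,10.5,0,0.1],[0,0,11,0,0.1]]'
$h '[[0,0,0,0,0.1],[0,0,0,0,0.1],[0,0,0,0,0.1],[0,0,0,0,0.1],[0,0,0,0,0.1]]'
$h '[[0,0,0,0,0.1],[0,0,0,0,0.1],[0,0,0,0,0.1],[0,0,0,0,0.1],[0,0,0,0,0.1]]'
python3 rod.py r3
python3 - <<'E'
from h import *
T=state()['eef_pos']
p,d,i=cam('wrist'); print(proj(i,T-[0,0,93.9]),proj(i,[534,118.9,100])); u,v=[int(x) for x in proj(i,[534,118.9,100])]
w=cv2.resize(p[v-40:v+40,u-40:u+40],(400,400),interpolation=cv2.INTER_CUBIC)[:,:,::-1]
cv2.imwrite('pics/r3b.png',np.hstack([cv2.imread('pics/r3_scene.png'),w])); s=state();print(s['eef_pos'],s['qvel'].round(3),s['ft_force'],s['moment'])
E
```

```text
t: 12.52
eef_pos: [533.8, 118.7, 176.0]
tcp_rot: [-3.141, -0.0, 1.886]
ft_force: [-0.4, -0.6, -1.0]
opening: 0.228
grip_force: 30.0
t: 12.93
eef_pos: [534.0, 118.7, 165.8]
tcp_rot: [-3.142, -0.0, 1.886]
ft_force: [0.6, -0.3, -1.4]
opening: 0.226
grip_force: 30.0
t: 13.35
eef_pos: [534.1, 118.7, 166.0]
tcp_rot: [3.141, -0.0, 1.886]
ft_force: [-0.7, -0.9, -2.1]
opening: 0.227
grip_force: 30.0
t: 13.77
eef_pos: [534.0, 118.7, 165.9]
tcp_rot: [3.142, -0.0, 1.886]
ft_force: [-0.0, 0.4, -1.5]
opening: 0.224
grip_force: 30.0
scene expect tip [325.  223.3] rod top [328.8 201.2] bore [326.9 213. ]
top expect tip [194.5 203.2] rod top [189.5 199.3] bore [192.1 201.4]
[534.04048691 118.7146459  165.92779446] [ 3.14153776e+00 -9.44898983e-05  1.88577513e+00] [ 0.2 -0.1  0. ] 13.9167
[534.02735425 118.6852782  165.92082781] [ 3.14158598e+00 -7.53501744e-05  1.88578770e+00] [ 0.2 -0.1  0. ] 13.9667
[534.03263158 118.71372263 165.93585229] [ 3.14154078e+00 -6.55539711e-05  1.88583532e+00] [ 0.2 -0.1  0. ] 14.0167
(np.float64(259.09962870474095), np.float64(201.49502492904472)) (np.float64(259.14624685536324), np.float64(213.75744876896806))
[534.03098605 118.70818374 165.91521313] [-0.     0.001  0.    -0.    -0.     0.001] [-0.3819647  -0.64112398 -0.92778072] [-0.0817623   0.05583539  0.04134888]
```

View pics/r3b.png

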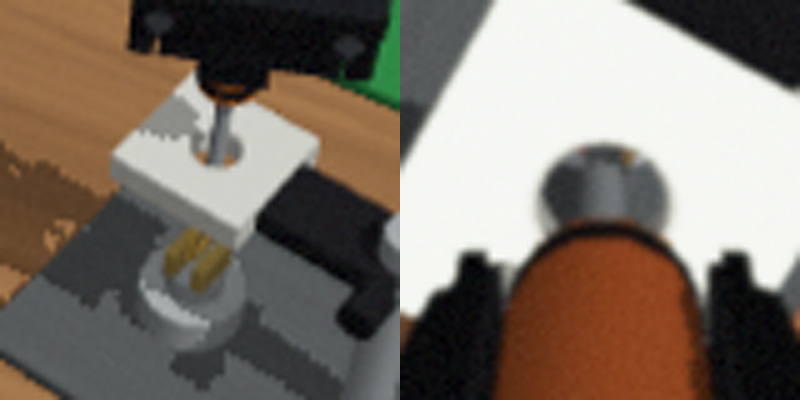

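The rod stands in the bore: in the wrist crop, rod column 604 matches the bore's centre at 604, and the scene crop agrees. There is no contact force, and the tip is at z ≈ 72 with the stone at 66.

```bash
python3 -c "
from cell import job_done; print(job_done())"
```

```text
the job is handed in; nothing more can be done
None
```

The job is handed in at about 14 s: the gripper is holding the probe still with its rod upright and centred in the white bush's bore, the tip about 6 mm above the red stone by my measurements, and no contact force showing.

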